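# Make up two disc-mill grinding sets

### The job

Make up the two grinding sets for the disc mill. The large bowl gets the ring, flat on its floor, with the slim puck standing inside the ring; the small bowl gets only the broad puck, standing flat on its floor; then close each bowl with its own lid, seated level on the rim. The parts are hardened steel and chip, so lower them into place rather than dropping them, and leave the brush, the spatula and the sample jar where they are.

Things in the scene. Friction and masses are not known exactly. Their poses are not given: they have to be found in the camera images.
- large_bowl: The large grinding bowl of a vibrating disc mill: an open steel pot standing on the bench, outside diameter 144 mm, bore 124 mm (wall 10 mm), rim 68 mm above the bench, inner floor 8 mm above the bench (60 mm deep). Heavy, does not shift. Origin: centre of its underside; z up. Yaw has no meaning.
- small_bowl: The small grinding bowl: the same shape, outside diameter 112 mm, bore 92 mm (wall 10 mm), rim 62 mm above the bench, inner floor 8 mm above the bench (54 mm deep). Heavy, does not shift. Origin: centre of its underside; z up. Yaw has no meaning.
- grinding_ring: The grinding ring: a plain hollow steel ring lying flat, outside diameter 68 mm, hole 50 mm, 30 mm high, about 0.4 kg; can be gripped across its outside. Bare steel. Origin: centre of its underside on its axis; z up.
- slim_puck: Slim puck: solid steel cylinder 34 mm in diameter, 30 mm high, with a thinner round grip boss (diameter 22, height 20 mm) on its top centre; 50 mm high in all, about 0.27 kg. Fits inside the ring with 8 mm play all round; then its shoulder is level with the ring's top and only the boss stands above. Bare steel. Origin: centre of its underside on its axis; z up.
- broad_puck: The broad puck: a solid steel disc 56 mm in diameter and 24 mm high, with a round grip boss (24 mm in diameter, 20 mm high) standing on its top centre; 44 mm high in all, about 0.52 kg. Bare steel. Origin: centre of its underside on its axis; z up.
- large_lid: Lid of the large bowl: steel plate 142 mm in diameter, 6 mm thick; under it a plug 110 mm in diameter, 6 mm high (7 mm play all round in the bore), on which it rests. On top, centred, a solid grip bar 60 mm long along the lid's x, 14 mm wide along y, from 12 to 36 mm above the origin; 0.7 kg. Origin: centre of the plug's underside, z up; 6 mm below the bowl's rim when seated.
- small_lid: Lid of the small bowl: steel plate 110 mm in diameter, 6 mm thick; under it a plug 78 mm in diameter, 6 mm high (7 mm play all round in the bore), on which it rests. On top, centred, a solid grip bar 60 mm long along the lid's x, 14 mm wide along y, from 12 to 36 mm above the origin; 0.45 kg. Origin: centre of the plug's underside, z up; 6 mm below the bowl's rim when seated.
- brush: A cleaning brush, 200 mm long, with a wooden handle, lying at the far right of the bench. Not part of the job.
- spatula: A steel spatula with a wooden handle, 200 mm long, lying at the far left of the bench. Not part of the job.
- sample_jar: A closed white plastic sample jar with a grey cap, 60 mm in diameter, 90 mm high, standing at the far side of the bench. Not part of the job.
Mind the look-alikes: they are no part of the job. What is shaped like the grinding_ring but yellow is not meant.

How it is judged:
By the outcome, as a careful person would: the job done as asked, in the order asked, and still so for the second after the job is handed in, with the robot touching nothing.
It also fails if it takes over 128 s, if anything falls off the work surface, if the arm or the gripper's body presses on something with over 40 N, if the wrist force passes 120 N, or if a joint passes its speed limit or range.

### The arm

A 7-joint arm with a two-finger parallel gripper is mounted at the origin on the work surface. World frame = base frame: x ahead of the robot, y to its left, z up, the work surface at z = 0. Lengths are in m, angles in rad, forces in N, time in s.
With the tool pointing down it reaches from about 0.425 to 0.825 m from the base axis. Payload 3.6 kg.
Tool frame: the origin (TCP) lies at the centre of the arm's flange, where the gripper is bolted on; the fingertips stand 173 mm ahead of it and the grasp point (between the pads) lies 155 mm ahead of it; z points along the fingers, y is the line along which they close (so a half turn about z gives the same grasp; the last joint's range is limited). The gripper opens to 85 mm and grips with 20 to 120 N. Pads are 22 mm wide; open, the fingers measure 114 mm over their backs; the gripper's body (76 mm by 85 mm) begins 54 mm behind the grasp point. The pads swing forward as they close: fully open they stand 13 mm farther back than shut.
Start: joints at [-1.224, 0.615, -0.013, 1.423, 0.008, 1.103, -0.04], TCP at [0.237, 0.605, 0.405] pointing down, gripper open.
Joint ranges: [-3.12, 3.12], [-0.3, 2.06], [-1.34, 1.32], [0.26, 2.42], [-1.36, 4.5], [0.01, 1.98], [-2.84, 2.84]. Speed limits (rad/s): [2.79, 2.79, 3.14, 3.14, 3.14, 3.14, 3.14].

### API

Orientations are given as a unit quaternion [w, x, y, z].
In Python, from rig import r gives the robot as it stands.
- The arm moves only by the tool step_arm, never from a script. Its arguments are lists of equal length, an entry for each row: "grip": the opening, from 0 (shut) to 1 (fully open); "offset": the shift along the tool's x, y, z scaled (see below), a list of three; "angular": the turn, a rotation vector about the tool's x, y, z scaled (see below), a list of three. In form: {"grip": [grip, ...], "offset": [[dx, dy, dz], ...], "angular": [[rx, ry, rz], ...]}. A call has 1 to 20 rows; each row shifts and turns the commanded pose from where the row before left it, along the tool's axes as they then stand; what a row does not reach is not made up. The controller multiplies each number of a shift by 2 cm and each number of a turn by 0.1 rad. A row lasts 1/8 s, in which the tool goes at most 62.5 mm and 10.7 degrees, less where a joint would pass 70% of its speed; a pose out of reach is approached as far as the arm can. A call with a number of a shift or a turn outside -1 to 1 is refused whole. A call with a gripper value outside its range is refused whole. The fingers move at their own pace and stop on an object; "newtons" is the grip in N (left out, the last holds). Time passes only in rows, so rows that do not move let the fingers close. It gives the time, the measured TCP pose, the force, the opening and the grip force at its end, in the units of the state.
- r.get_obs(): the state, without advancing time (a new reading comes with each control period).
- r.read_camera(name): name is "scene" or "top" or "wrist"; returns the picture (400x640x3 uint8, red, green, blue); there is no depth.
- r.camera_params(name): a dict with "K" (3x3 intrinsics, pixels), "R" (3x3) and "t" (3): a world point X has camera coordinates R X + t. Camera axes: x right, y down, z forward; pixel columns grow to the right and rows downward; lengths in m; the calibration is good to about 2 mm. A picture is of the moment at which its call begins: read the wrist's pose just before it. camera_params takes no time and is no camera call; for the wrist camera it gives the pose at the moment of the call.
- r.job_done(): hands the job in; it is judged then, once.
The state is a dict: "t": time; "qpos": joint angles; "qvel": joint speeds; "joint_torque": joint torques, N m; "position": TCP position; "orientation": TCP orientation; "contact_force": force on the tool from outside, world axes, zero at the start; "wrist_torque": the same for the moment, N m; "finger_gap": opening from 0.0 (shut) to 1.0 (fully open); "grasp_force": force on a finger pad.
Only numpy, scipy, OpenCV 4.12 (cv2) and the standard library are available. Lean on these libraries where they do the work, as an engineer would, in place of code of your own. Each camera call takes 0.05 s, during which the arm holds its last target. There are 200 camera calls.

## Working session

There is one attempt and no reset: what is moved stays moved. The work goes in short steps, Python scripts to look and compute and a tool call to move; the robot and the scene stay as the last step left them, time stands still between calls to the robot, and variables do not carry over. Pictures are saved under pics/ and viewed, at most 14 in all, crops included, and the job is handed in when it is done.

Besides the shell and the picture viewer there is one more tool, called after "Emit:" as name(argument=value, ...) on one line, values as JSON. step_arm: Moves the arm, as the interface text tells. Its arguments: {"type":"object","properties":{"grip":{"type":"array","items":{"type":"number"}},"offset":{"type":"array","items":{"type":"array","items":{"type":"number","minimum":-1,"maximum":1}}},"angular":{"type":"array","items":{"type":"array","items":{"type":"number","minimum":-1,"maximum":1}}},"newtons":{"type":"number"}},"required":["grip","offset","angular"]}

```bash
mkdir -p pics; python3 - <<'E'
from rig import r
import cv2,numpy as np
o=r.get_obs();print({k:np.round(v,3).tolist() for k,v in o.items()})
for n in("top","scene"):
    im=r.read_camera(n);cv2.imwrite(f"pics/{n}0.png",im[:,:,::-1])
    p=r.camera_params(n);print(n,{k:np.round(v,4).tolist() for k,v in p.items()})
E
```

```text
{'t': 0.0, 'qpos': [-1.225, 0.616, -0.013, 1.425, 0.008, 1.103, -0.04], 'qvel': [0.0, -0.0, 0.0, -0.001, -0.0, 0.001, -0.002], 'joint_torque': [0.0, -46.922, 0.259, -17.104, 0.01, 0.01, 0.0], 'position': [0.237, 0.605, 0.404], 'orientation': [-0.0, 0.185, 0.983, -0.001], 'contact_force': [0.499, 0.237, -0.966], 'wrist_torque': [0.03, -0.029, 0.007], 'grasp_force': 0.0, 'finger_gap': 1.0}
top {'K': [[367.7039, 0.0, 323.1976], [0.0, 367.7039, 198.5109], [0.0, 0.0, 1.0]], 'R': [[-0.027, -0.9993, -0.0274], [-0.9928, 0.03, -0.1158], [0.1165, 0.0241, -0.9929]], 't': [0.0348, 0.5923, 0.8637]}
scene {'K': [[374.335, 0.0, 327.8243], [0.0, 374.335, 196.6561], [0.0, 0.0, 1.0]], 'R': [[0.8967, 0.4425, 0.0095], [0.3334, -0.6611, -0.6722], [-0.2911, 0.6059, -0.7403]], 't': [-0.5284, -0.15, 1.2788]}
```

View pics/top0.png

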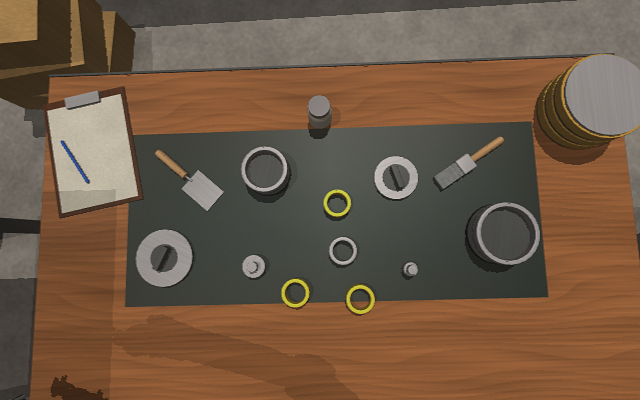

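View pics/scene0.png

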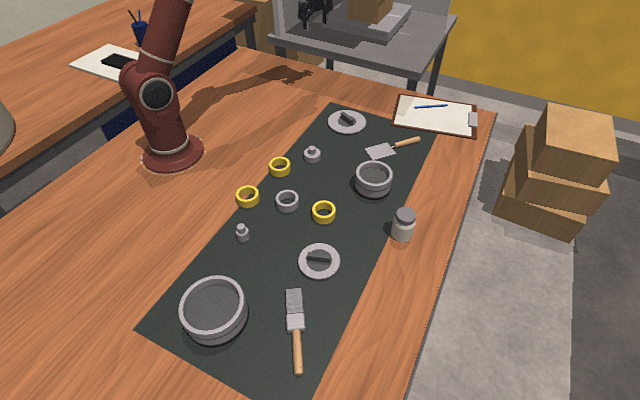

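Candidates in the top view: the steel ring is at (343,250), and the yellow look-alikes are at (337,203), (295,292) and (361,299). The slim puck is at (410,269) and the broad puck at (254,266). The large bowl is at (503,234), the small bowl at (266,170), the large lid at (164,258) and the small lid at (396,177). I choose the grey ring at (343,250).

```bash
cat > h.py <<'E'
import cv2,numpy as np
from rig import r
def ray(p,uv,z):
    uv=np.atleast_2d(np.asarray(uv,float));K,R,t=(np.asarray(p[k]) for k in("K","R","t"))
    d=(np.c_[uv,np.ones(len(uv))]@np.linalg.inv(K).T)@R
    c=-R.T@t
    return (c+d*((z-c[2])/d[:,2])[:,None])[:,:2]
def proj(p,X):
    K,R,t=(np.asarray(p[k]) for k in("K","R","t"))
    q=K@(R@np.asarray(X,float)+t);return q[:2]/q[2]
def circ(P):
    A=np.c_[2*P,np.ones(len(P))];s=np.linalg.lstsq(A,(P**2).sum(1),rcond=None)[0]
    return s[:2],np.sqrt(s[2]+s[:2]@s[:2])
def rim(im,p,z,R,X0,thr,n=180):
    """outer edge of a bright disc of radius R at height z: strongest bright-to-dark step along radial world lines"""
    g=cv2.GaussianBlur(cv2.cvtColor(im,cv2.COLOR_RGB2GRAY),(3,3),0).astype(np.float32)
    c=np.array(X0,float)
    for w in(.35,.2,.15):
        rr=np.linspace(R*(1-w),R*(1+w),60);pts=[]
        for a in np.linspace(0,2*np.pi,n,endpoint=False):
            L=c+rr[:,None]*[np.cos(a),np.sin(a)]
            uv=np.array([proj(p,[*q,z]) for q in L],np.float32)
            v=cv2.remap(g,uv[:,:1],uv[:,1:],cv2.INTER_LINEAR).ravel()
            s=v[:-4]-v[4:];i=s.argmax()
            if s[i]>thr:pts.append(L[i+2])
        P=np.array(pts)
        for _ in range(4):
            c,Rf=circ(P);e=abs(np.linalg.norm(P-c,axis=1)-Rf);P=P[e<max(.0015,2*np.median(e))]
    return c,Rf,len(P)
E
python3 - <<'E'
from h import *
top=cv2.imread("pics/top0.png")[:,:,::-1];sc=cv2.imread("pics/scene0.png")[:,:,::-1]
pt,ps=r.camera_params("top"),r.camera_params("scene")
T=dict(ring=((343,250),.03,.034),slim=((410,268),.05,.011),slimS=((410,269),.03,.017),broadB=((253,264),.044,.012),broad=((254,266),.024,.028),lbowl=((503,234),.068,.072),sbowl=((265,169),.062,.056),llid=((164,258),.012,.071),slid=((396,177),.012,.055),y1=((337,203),.03,.034),y2=((295,292),.03,.034),y3=((361,299),.03,.034))
for k,(uv,z,R) in T.items():
    x=ray(pt,uv,z)[0];print(k,x.round(3),end=' ')
    for im,p in((top,pt),(sc,ps)):
        try:
            c,Rf,n=rim(im,p,z,R,x,15);print(c.round(4),round(Rf,4),n,end=' | ')
        except Exception as e:print(e,end=' ')
    print()
# lid bars
a=np.vstack([np.hstack([cv2.resize(top[y-34:y+34,x-34:x+34],(270,270),interpolation=cv2.INTER_CUBIC) for x,y in l]) for l in([(164,258),(396,177)],[(343,250),(254,266)])])
cv2.imwrite("pics/crop1.png",a[:,:,::-1])
E
```

```text
ring [ 0.467 -0.026] [ 0.4662 -0.0255] 0.033 92 | [ 0.448  -0.0497] 0.0054 6 | 
slim [ 0.422 -0.181] axis 1 is out of bounds for array of dimension 1 axis 1 is out of bounds for array of dimension 1 
slimS [ 0.418 -0.185] axis 1 is out of bounds for array of dimension 1 axis 1 is out of bounds for array of dimension 1 
broadB [0.44  0.189] axis 1 is out of bounds for array of dimension 1 axis 1 is out of bounds for array of dimension 1 
broad [0.434 0.191] [0.409  0.1846] 0.0012 3 | axis 1 is out of bounds for array of dimension 1 
lbowl [ 0.495 -0.394] [ 0.4972 -0.4046] 0.0712 177 | [ 0.497  -0.4051] 0.0714 178 | 
sbowl [0.665 0.155] [0.667  0.1579] 0.055 178 | [0.6664 0.158 ] 0.0555 106 | 
llid [0.459 0.419] [0.4602 0.4199] 0.0706 175 | [0.4597 0.4189] 0.071 99 | 
slid [ 0.645 -0.166] [ 0.6447 -0.165 ] 0.0543 178 | [ 0.644  -0.1649] 0.0548 179 | 
y1 [ 0.581 -0.016] [ 0.583 -0.015] 0.0334 82 | [ 0.5823 -0.0155] 0.0339 83 | 
y2 [0.371 0.091] [0.3693 0.0918] 0.033 120 | [0.0768 0.0237] 0.325 1 | 
y3 [ 0.351 -0.065] [ 0.3508 -0.0633] 0.0332 112 | [ 0.3665 -0.0504] 0.0147 19 |
```

View pics/crop1.png

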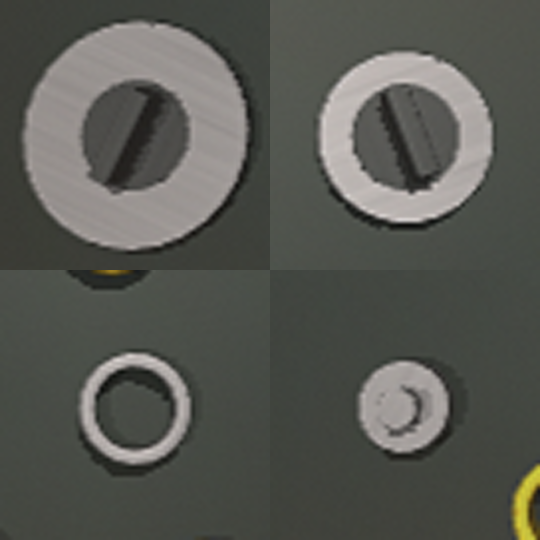

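The crops show both lids lying plate up with the bar on top, the plain grey ring, and the broad puck with its boss. The measured radii fit the given sizes: bowls 71 and 55 mm, lids 71 and 54.5 mm, ring 33 mm.

Next I align the tool with the world axes and move over the ring.

Emit:
step_arm(grip=[1, 1, 1, 1, 1, 1, 1, 1, 1, 1, 1, 1, 1, 1, 1, 1, 1, 1, 1, 1], offset=[[0, 0, 0], [0, 0, 0], [0, 0, 0], [0, 0, 0], [-0.36, -0.98, 0], [-0.36, -0.98, 0], [-0.36, -0.98, 0], [-0.36, -0.98, 0], [-0.36, -0.98, 0], [-0.36, -0.98, 0], [-0.36, -0.98, 0], [-0.36, -0.98, 0], [-0.36, -0.98, 0], [-0.36, -0.98, 0], [-0.36, -0.98, 0], [-0.36, -0.98, 0], [-0.36, -0.98, 0], [-0.36, -0.98, 0], [-0.36, -0.98, 0], [-0.36, -0.98, 0]], angular=[[0, 0, -0.93], [0, 0, -0.93], [0, 0, -0.93], [0, 0, -0.93], [0, 0, 0], [0, 0, 0], [0, 0, 0], [0, 0, 0], [0, 0, 0], [0, 0, 0], [0, 0, 0], [0, 0, 0], [0, 0, 0], [0, 0, 0], [0, 0, 0], [0, 0, 0], [0, 0, 0], [0, 0, 0], [0, 0, 0], [0, 0, 0]], newtons=80)

```text
t: 2.6
position: [0.352, 0.2903, 0.4048]
orientation: [0.0, 0.0, 1.0, 0.0]
contact_force: [0.2, 0.5, 0.6]
finger_gap: 0.999
grasp_force: 0.0
```

```bash
python3 - <<'E'
from h import *
o=r.get_obs();print(o['t'],o['position'],o['orientation'],o['qpos'])
p=r.camera_params("wrist");im=r.read_camera("wrist");cv2.imwrite("pics/w1.png",im[:,:,::-1]);print(p)
np.save("w1.npy",p,allow_pickle=True)
E
```

```text
2.6 [0.35201288 0.29031564 0.40479909] [1.02364232e-04 4.44326250e-04 9.99999894e-01 7.06302588e-05] [-0.67019038  0.31945468 -0.08903316  1.95487956  0.03663662  0.86852487
  0.79150175]
{'K': array([[332.42322129,   0.        , 317.7476008 ],
       [  0.        , 332.42322129, 201.48850793],
       [  0.        ,   0.        ,   1.        ]]), 'R': array([[ 2.50094762e-03,  9.99996456e-01,  9.13306197e-04],
       [ 9.64740185e-01, -2.65314776e-03,  2.63190685e-01],
       [ 2.63192176e-01,  2.22877072e-04, -9.64743401e-01]]), 't': array([-0.29112479, -0.37236163,  0.28569986])}
```

View pics/w1.png

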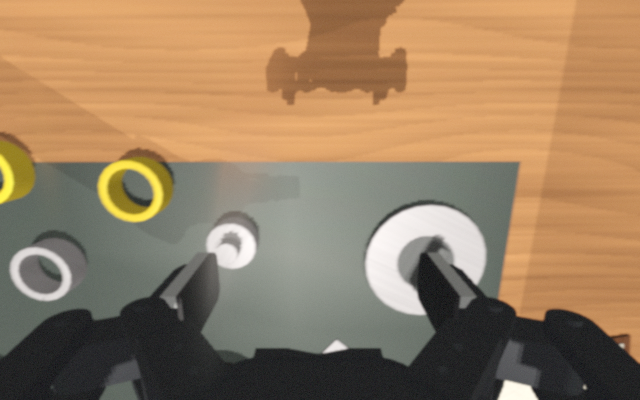

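The wrist picture shows the broad puck at (231,247), the large lid at (425,258), the steel ring at (42,273) and yellow rings at (135,188) and (10,170). I go on to the ring.

Emit:
step_arm(grip=[1, 1, 1, 1, 1, 1, 1, 1, 1, 1, 1, 1, 1, 1, 1, 1, 1, 1], offset=[[-0.36, -0.98, 0.3], [-0.36, -0.98, 0.3], [-0.36, -0.98, 0.3], [-0.36, -0.98, 0.3], [-0.36, -0.98, 0.3], [-0.36, -0.98, 0.3], [-0.36, -0.98, 0.3], [-0.36, -0.98, 0.3], [-0.36, -0.98, 0.3], [-0.36, -0.98, 0.3], [-0.36, -0.98, 0.3], [-0.36, -0.98, 0.3], [-0.36, -0.98, 0.3], [-0.36, -0.98, 0.3], [-0.36, -0.98, 0.3], [-0.36, -0.98, 0.3], [0, 0, 0], [0, 0, 0]], angular=[[0, 0, 0], [0, 0, 0], [0, 0, 0], [0, 0, 0], [0, 0, 0], [0, 0, 0], [0, 0, 0], [0, 0, 0], [0, 0, 0], [0, 0, 0], [0, 0, 0], [0, 0, 0], [0, 0, 0], [0, 0, 0], [0, 0, 0], [0, 0, 0], [0, 0, 0], [0, 0, 0]])

```text
t: 4.9
position: [0.4664, -0.0212, 0.3089]
orientation: [-0.0, -0.0, 1.0, 0.0]
contact_force: [-0.2, 0.0, -0.7]
finger_gap: 1.002
grasp_force: 0.0
```

```bash
cat >> h.py <<'E'
def look(name,targets,pts=()):
    """measure targets {k:(xy,z,R)} from the wrist camera; save the picture"""
    p=r.camera_params("wrist");im=r.read_camera("wrist");cv2.imwrite(f"pics/{name}.png",im[:,:,::-1])
    o=r.get_obs();print(round(o['t'],2),o['position'].round(4),o['orientation'].round(4),o['finger_gap'])
    for k,(x,z,R) in targets.items():
        try:c,Rf,n=rim(im,p,z,R,x,12);print(k,c.round(4),round(Rf,4),n,proj(p,[*c,z]).round())
        except Exception as e:print(k,e)
    return im,p
E
python3 - <<'E'
from h import *
look("w2",dict(ring=((.466,-.0255),.03,.034),slim=((.418,-.185),.03,.017),boss=((.42,-.183),.05,.011)))
E
```

```text
4.95 [ 0.4664 -0.0209  0.3089] [ 0.e+00 -5.e-04  1.e+00  4.e-04] 1.0006276824410574
ring [ 0.4638 -0.0257] 0.0334 180 [312. 198.]
slim [ 0.4161 -0.1859] 0.0166 92 [ 93. 135.]
boss [ 0.4095 -0.194 ] 0.0015 8 [ 59. 127.]
```

View pics/w2.png

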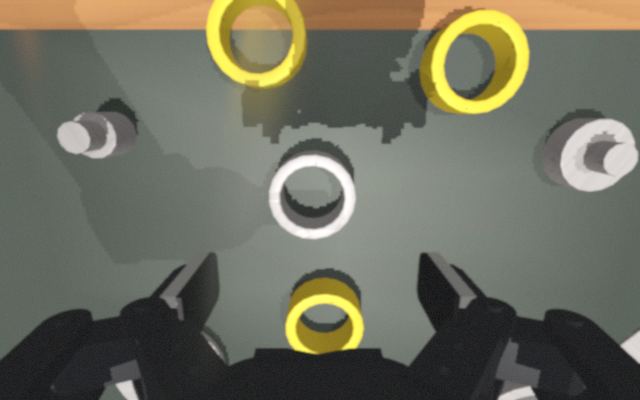

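The ring sits at (312,198), the slim puck's boss at (73,137) and the broad puck's boss at (622,158); the yellow rings keep clear. I descend and grip.

Emit:
step_arm(grip=[1, 1, 1, 1, 1, 1, 1, 1, 0, 0, 0, 0, 0, 0], offset=[[0.07, -0.24, 1], [0, 0, 1], [0, 0, 1], [0, 0, 1], [0, 0, 1], [0, 0, 1], [0, 0, 0.7], [0, 0, 0], [0, 0, 0], [0, 0, 0], [0, 0, 0], [0, 0, 0], [0, 0, 0], [0, 0, 0]], angular=[[0, 0, 0], [0, 0, 0], [0, 0, 0], [0, 0, 0], [0, 0, 0], [0, 0, 0], [0, 0, 0], [0, 0, 0], [0, 0, 0], [0, 0, 0], [0, 0, 0], [0, 0, 0], [0, 0, 0], [0, 0, 0]])

```text
t: 6.7
position: [0.4654, -0.0265, 0.1759]
orientation: [0.001, -0.0, 1.0, 0.0]
contact_force: [-2.2, 0.7, 5.4]
finger_gap: 0.755
grasp_force: 89.3
```

Emit:
step_arm(grip=[0, 0, 0, 0, 0, 0, 0, 0, 0, 0, 0, 0, 0, 0, 0, 0, 0, 0, 0, 0], offset=[[0, 0, -0.5], [0, 0, -1], [0, 0, -1], [0, 0, -1], [-0.08, -0.5, -1], [-0.08, -1, -1], [-0.08, -1, 0], [-0.08, -1, 0], [-0.08, -1, 0], [-0.08, -1, 0], [-0.08, -1, 0], [-0.08, -1, 0], [-0.08, -1, 0], [-0.08, -1, 0], [-0.08, -1, 0], [-0.08, -1, 0], [-0.08, -1, 0], [-0.08, -1, 0], [-0.08, -1, 0], [-0.08, -1, 0]], angular=[[0, 0, 0], [0, 0, 0], [0, 0, 0], [0, 0, 0], [0, 0, 0], [0, 0, 0], [0, 0, 0], [0, 0, 0], [0, 0, 0], [0, 0, 0], [0, 0, 0], [0, 0, 0], [0, 0, 0], [0, 0, 0], [0, 0, 0], [0, 0, 0], [0, 0, 0], [0, 0, 0], [0, 0, 0], [0, 0, 0]])

```text
t: 9.2
position: [0.4907, -0.3382, 0.2846]
orientation: [-0.0, 0.0, 1.0, 0.0]
contact_force: [-0.3, 0.4, -3.6]
finger_gap: 0.758
grasp_force: 89.6
```

```bash
python3 - <<'E'
from h import *
look("w3",dict(lbowl=((.497,-.405),.068,.072)))
E
```

```text
9.25 [ 0.4901 -0.3418  0.2848] [ 5.0e-04  2.4e-03  1.0e+00 -2.3e-03] 0.7602797244997627
lbowl [ 0.4949 -0.4068] 0.0714 88 [203. 236.]
```

View pics/w3.png

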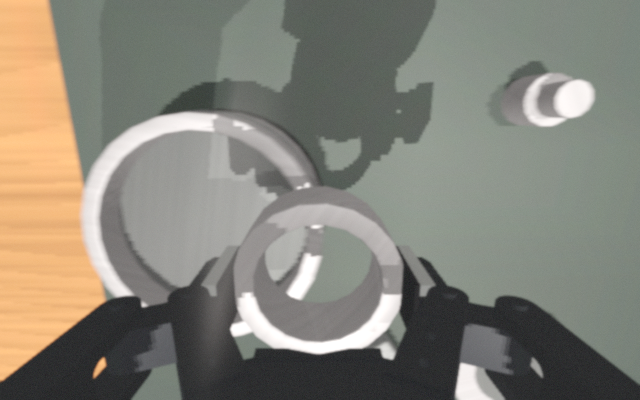

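The ring is held level at (318,270), and the bowl centre is near (203,236). I move over it and lower.

Emit:
step_arm(grip=[0, 0, 0, 0, 0, 0, 0, 0, 0, 0, 0, 0, 0, 0], offset=[[-0.1, -1, 0], [-0.1, -1, 0], [-0.1, -1, 0], [0, -0.18, 0], [0, 0, 0], [0, 0, 0.8], [0, 0, 1], [0, 0, 1], [0, 0, 0.8], [0, 0, 0.5], [0, 0, 0.4], [0, 0, 0.25], [0, 0, 0.15], [0, 0, 0]], angular=[[0, 0, 0], [0, 0, 0], [0, 0, 0], [0, 0, 0], [0, 0, 0], [0, 0, 0], [0, 0, 0], [0, 0, 0], [0, 0, 0], [0, 0, 0], [0, 0, 0], [0, 0, 0], [0, 0, 0], [0, 0, 0]])

```text
t: 11.0
position: [0.4972, -0.4016, 0.1908]
orientation: [0.002, 0.001, 1.0, -0.002]
contact_force: [-3.3, -0.2, 12.7]
finger_gap: 0.758
grasp_force: 94.6
```

```bash
python3 - <<'E'
from h import *
im,p=look("w4",dict(lbowl=((.496,-.4055),.068,.072)))
o=r.get_obs();print(o['contact_force'],o['wrist_torque'])
s=r.read_camera("scene");ps=r.camera_params("scene");u,v=proj(ps,[.496,-.405,.07]).astype(int);print(u,v)
c=cv2.resize(s[v-110:v+60,max(u-100,0):u+100],None,fx=3,fy=3,interpolation=cv2.INTER_CUBIC)[:,:,::-1]
cv2.imwrite("pics/c4.png",np.hstack([cv2.resize(c,(400,340)),cv2.resize(im[:,:,::-1],(400,340))]))
E
```

```text
11.05 [ 0.4972 -0.4016  0.1908] [ 1.8e-03  7.0e-04  1.0e+00 -1.6e-03] 0.7579131536908305
lbowl [ 0.4944 -0.4058] 0.0705 92 [307. 320.]
[-1.96351738 -0.54705261 12.78938108] [0.93615118 0.46116859 0.13553001]
210 302
```

View pics/c4.png

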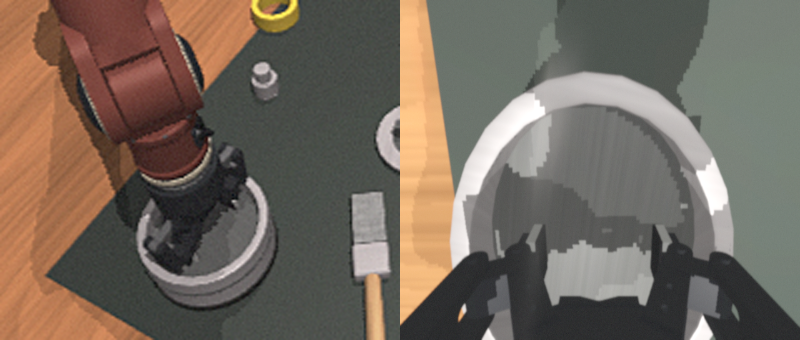

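The knuckle on the +y side touches the rim, because I am 4 mm off centre. I lift slightly, recentre and lower again.

Emit:
step_arm(grip=[0, 0, 0, 0, 0, 0, 0], offset=[[0, 0, -0.5], [0.05, -0.22, 0], [0, 0, 0], [0, 0, 0.2], [0, 0, 0.2], [0, 0, 0.1], [0, 0, 0]], angular=[[0, 0, 0], [0, 0, 0], [0, 0, 0], [0, 0, 0], [0, 0, 0], [0, 0, 0], [0, 0, 0]])

```text
t: 11.98
position: [0.4956, -0.4048, 0.1893]
orientation: [-0.0, -0.0, 1.0, 0.0]
contact_force: [-4.0, 1.2, 13.3]
finger_gap: 0.754
grasp_force: 89.8
```

```bash
python3 - <<'E'
from h import *
o=r.get_obs();print(o['position'],o['contact_force'],o['wrist_torque'])
im,p=look("w5",{})
s=r.read_camera("scene")
c=cv2.resize(s[240:350,150:280],(400,340),interpolation=cv2.INTER_CUBIC)
w=cv2.resize(im[200:400,200:440],(400,340),interpolation=cv2.INTER_CUBIC)
cv2.imwrite("pics/c5.png",np.hstack([c,w])[:,:,::-1])
# inner floor-level: where would ring top be if seated / 5 mm up
for z in(.038,.043,.048):print(z,[proj(p,[.4955+.034*np.cos(a),-.405+.034*np.sin(a),z]).round(0).tolist() for a in(np.pi,np.pi*.75,-np.pi*.75)])
E
```

```text
[ 0.49564204 -0.40476085  0.18928191] [-4.03467117  1.18835975 13.26062417] [1.28301157 0.66117315 0.31366921]
12.03 [ 0.4956 -0.4048  0.1893] [-1.e-04  0.e+00  1.e+00  1.e-04] 0.7522975909692758
0.038 [[318.0, 202.0], [381.0, 227.0], [255.0, 227.0]]
0.043 [[318.0, 206.0], [383.0, 232.0], [253.0, 232.0]]
0.048 [[318.0, 210.0], [386.0, 237.0], [250.0, 237.0]]
```

View pics/c5.png

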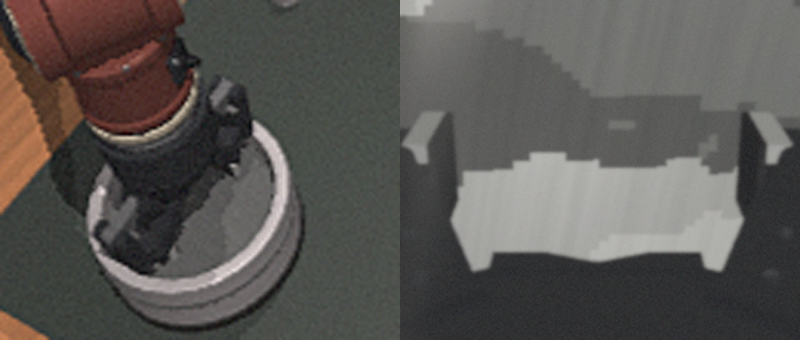

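The ring no longer looks as it did when carried, and may have turned in the fingers. I lift it clear and look.

Emit:
step_arm(grip=[0, 0, 0, 0, 0, 0, 0, 0], offset=[[0, 0, -0.3], [0, 0, -0.7], [0, 0, -1], [0, 0, -1], [0, 0, -1], [0, 0, -1], [0, 0, -1], [0, 0, 0]], angular=[[0, 0, 0], [0, 0, 0], [0, 0, 0], [0, 0, 0], [0, 0, 0], [0, 0, 0], [0, 0, 0], [0, 0, 0]])

```text
t: 13.08
position: [0.4961, -0.4053, 0.3095]
orientation: [0.002, 0.0, 1.0, -0.002]
contact_force: [1.0, 0.0, -4.1]
finger_gap: 0.757
grasp_force: 89.6
```

```bash
python3 - <<'E'
from h import *
o=r.get_obs();print(o['position'],o['contact_force'],o['wrist_torque'])
im,p=look("w6",{})
g=lambda a:cv2.convertScaleAbs(a,alpha=1.6,beta=0)
a=cv2.imread("pics/w5.png")
s=r.read_camera("scene")[:,:,::-1]
cv2.imwrite("pics/c6.png",np.hstack([cv2.resize(im[:,:,::-1][130:,140:500],(400,300)),cv2.resize(s[160:340,120:360],(400,300))]))
E
```

```text
[ 0.49614436 -0.40525451  0.30952047] [ 1.00803834  0.02793477 -4.09089456] [-0.0309489  -0.00079531 -0.03780955]
13.12 [ 0.4957 -0.4049  0.3079] [ 9.e-04  4.e-04  1.e+00 -7.e-04] 0.7561505369522683
```

View pics/c6.png

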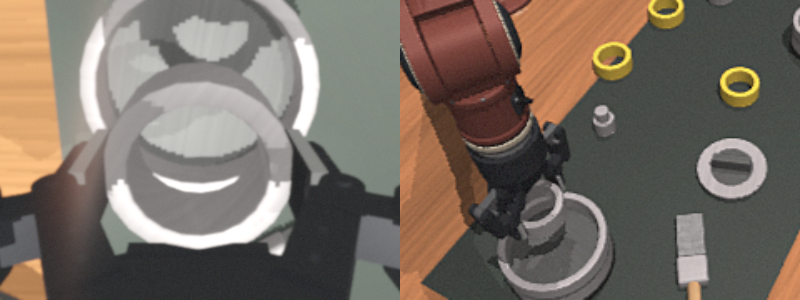

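The ring is in fact held level at crop (200,165); it just showed too little contrast inside the dark bowl. The torque puts the contact about 62 mm out on the +y side, so a gripper knuckle is touching the rim. I set the ring down on a free spot and regrip it about 9 mm higher.

Emit:
step_arm(grip=[0, 0, 0, 0, 0, 0, 0, 0, 0, 0, 0, 0, 0, 0, 0, 0, 0, 0, 0], offset=[[-0.19, 0.97, 0], [-0.19, 0.97, 0], [-0.19, 0.97, 0], [-0.19, 0.97, 0], [-0.19, 0.97, 0], [-0.19, 0.97, 0], [-0.19, 0.97, 0], [-0.19, 0.97, 0], [-0.19, 0.97, 0], [0, 0, 0.5], [0, 0, 1], [0, 0, 1], [0, 0, 1], [0, 0, 1], [0, 0, 0.9], [0, 0, 0.5], [0, 0, 0.3], [0, 0, 0.2], [0, 0, 0.1]], angular=[[0, 0, 0], [0, 0, 0], [0, 0, 0], [0, 0, 0], [0, 0, 0], [0, 0, 0], [0, 0, 0], [0, 0, 0], [0, 0, 0], [0, 0, 0], [0, 0, 0], [0, 0, 0], [0, 0, 0], [0, 0, 0], [0, 0, 0], [0, 0, 0], [0, 0, 0], [0, 0, 0], [0, 0, 0]])

```text
t: 15.55
position: [0.5301, -0.2304, 0.177]
orientation: [0.0, 0.0, 1.0, -0.0]
contact_force: [0.5, -0.1, -3.1]
finger_gap: 0.756
grasp_force: 89.5
```

Emit:
step_arm(grip=[0, 0, 0, 0.85, 0.95, 0.95, 0.95, 0.95, 0, 0, 0, 0, 0, 0], offset=[[0, 0, 0.05], [0, 0, 0.05], [0, 0, 0], [0, 0, 0], [0, 0, 0], [0, 0, 0], [0, 0, -0.5], [0, 0, 0], [0, 0, 0], [0, 0, 0], [0, 0, 0], [0, 0, 0], [0, 0, 0], [0, 0, 0]], angular=[[0, 0, 0], [0, 0, 0], [0, 0, 0], [0, 0, 0], [0, 0, 0], [0, 0, 0], [0, 0, 0], [0, 0, 0], [0, 0, 0], [0, 0, 0], [0, 0, 0], [0, 0, 0], [0, 0, 0], [0, 0, 0]])

```text
t: 17.3
position: [0.5301, -0.2304, 0.1857]
orientation: [0.0, 0.0, 1.0, -0.0]
contact_force: [-1.1, 0.1, 6.1]
finger_gap: 0.751
grasp_force: 89.6
```

Emit:
step_arm(grip=[0, 0, 0, 0], offset=[[0, 0, -0.5], [0, 0, -1], [0, 0, -1], [0, 0, -1]], angular=[[0, 0, 0], [0, 0, 0], [0, 0, 0], [0, 0, 0]])

```text
t: 17.8
position: [0.5293, -0.2301, 0.2548]
orientation: [-0.001, 0.0, 1.0, 0.0]
contact_force: [1.2, 0.6, -4.2]
finger_gap: 0.75
grasp_force: 89.0
```

```bash
python3 - <<'E'
from h import *
im,p=look("w7",{})
print(r.get_obs()['contact_force'])
s=r.read_camera("scene")[:,:,::-1];u,v=proj(r.camera_params("scene"),[.53,-.23,.1]).astype(int)
cv2.imwrite("pics/c7.png",np.hstack([cv2.resize(im[:,:,::-1][130:,140:500],(400,300)),cv2.resize(s[v-60:v+60,u-80:u+80],(400,300),interpolation=cv2.INTER_CUBIC)]))
E
```

```text
17.85 [ 0.5302 -0.2305  0.2575] [ 1.4e-03  4.0e-04  1.0e+00 -6.0e-04] 0.7465331978529559
[ 0.80525699 -0.21586762 -2.06517527]
```

View pics/c7.png

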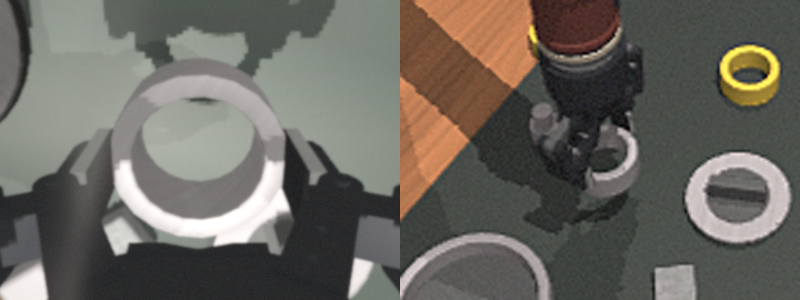

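The regrip holds the ring level at crop (198,150). I go back over the bowl.

Emit:
step_arm(grip=[0, 0, 0, 0, 0, 0, 0, 0, 0, 0, 0, 0, 0], offset=[[0, 0, -0.8], [0, 0, -0.8], [0.19, -0.97, 0], [0.19, -0.97, 0], [0.19, -0.97, 0], [0.19, -0.97, 0], [0.19, -0.97, 0], [0.19, -0.97, 0], [0.19, -0.97, 0], [0.19, -0.97, 0], [0.19, -0.97, 0], [0, 0, 0], [0, 0, 0]], angular=[[0, 0, 0], [0, 0, 0], [0, 0, 0], [0, 0, 0], [0, 0, 0], [0, 0, 0], [0, 0, 0], [0, 0, 0], [0, 0, 0], [0, 0, 0], [0, 0, 0], [0, 0, 0], [0, 0, 0]])

```text
t: 19.52
position: [0.4959, -0.404, 0.2866]
orientation: [0.0, -0.0, 1.0, 0.001]
contact_force: [0.2, 0.8, -4.0]
finger_gap: 0.752
grasp_force: 89.3
```

Emit:
step_arm(grip=[0, 0, 0, 0, 0, 0, 0, 0, 0, 0], offset=[[0, -0.08, 0.5], [0, 0, 1], [0, 0, 1], [0, 0, 0.8], [0, 0, 0.5], [0, 0, 0.4], [0, 0, 0.2], [0, 0, 0.1], [0, 0, 0.1], [0, 0, 0]], angular=[[0, 0, 0], [0, 0, 0], [0, 0, 0], [0, 0, 0], [0, 0, 0], [0, 0, 0], [0, 0, 0], [0, 0, 0], [0, 0, 0], [0, 0, 0]])

```text
t: 20.78
position: [0.4955, -0.4065, 0.1949]
orientation: [0.0, 0.0, 1.0, -0.0]
contact_force: [-0.1, -0.1, -3.2]
finger_gap: 0.752
grasp_force: 89.3
```

Emit:
step_arm(grip=[0, 0, 0], offset=[[0, 0.03, 0.04], [0, 0, 0.04], [0, 0, 0]], angular=[[0, 0, 0], [0, 0, 0], [0, 0, 0]])

```text
t: 21.15
position: [0.4956, -0.4058, 0.1937]
orientation: [0.0, 0.0, 1.0, -0.0]
contact_force: [-1.8, 1.1, 1.5]
finger_gap: 0.752
grasp_force: 89.7
```

```bash
python3 -c "
from rig import r
o=r.get_obs();print(o['position'],o['contact_force'],o['wrist_torque'])"
```

```text
[ 0.49562981 -0.40580191  0.19374337] [-1.84269072  1.0749879   1.5299244 ] [ 0.19508575  0.20038812 -0.01040833]
```

The ring is on the floor at the predicted height, with almost no torque. I release it gently and rise.

Emit:
step_arm(grip=[0, 0.77, 0.79, 0.81, 0.81, 0.81, 0.81, 0.81, 0.81, 0.81, 0.81], offset=[[0, 0, 0.02], [0, 0, 0], [0, 0, 0], [0, 0, 0], [0, 0, 0], [0, 0, -0.2], [0, 0, -0.5], [0, 0, -1], [0, 0, -1], [0, 0, -1], [0, 0, -1]], angular=[[0, 0, 0], [0, 0, 0], [0, 0, 0], [0, 0, 0], [0, 0, 0], [0, 0, 0], [0, 0, 0], [0, 0, 0], [0, 0, 0], [0, 0, 0], [0, 0, 0]])

```text
t: 22.52
position: [0.4956, -0.4059, 0.2892]
orientation: [0.001, 0.0, 1.0, -0.001]
contact_force: [-0.7, 0.4, -0.3]
finger_gap: 0.81
grasp_force: 0.0
```

```bash
python3 - <<'E'
from h import *
print(r.get_obs()['contact_force'])
im,p=look("w8",dict(ring=((.4957,-.4055),.038,.034),hole=((.4957,-.4055),.038,.025)))
pt=r.camera_params("top")
im=cv2.convertScaleAbs(im,alpha=1.3)
cv2.imwrite("pics/c8.png",im[60:360,140:540,::-1])
E
```

```text
[-0.74910692  0.38911115 -0.33770781]
22.57 [ 0.4964 -0.4065  0.2922] [ 3.1e-03  4.0e-04  1.0e+00 -2.4e-03] 0.8095963665295784
ring [ 0.4727 -0.3933] 0.0298 13 [337. 178.]
hole axis 1 is out of bounds for array of dimension 1
```

View pics/c8.png

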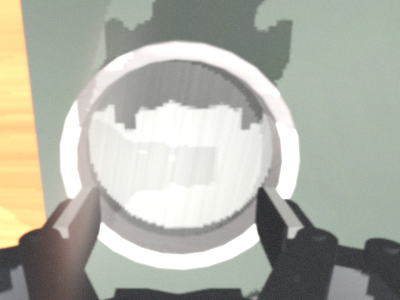

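The gripper is empty and clear, but the picture does not show the ring clearly inside the bowl (bowl centre at crop (180,155)). I move on over the slim puck and look at the bowl with the fixed cameras, the arm out of the way.

Emit:
step_arm(grip=[0.8, 0.8, 0.8, 0.8, 0.8, 0.8, 0.8, 0.8, 0.8, 0.8, 0.8, 0.8, 0.8, 0.8], offset=[[0.32, 0.92, 0], [0.32, 0.92, 0], [0.32, 0.92, 0], [0.32, 0.92, 0], [0.32, 0.92, 0], [0.32, 0.92, 0], [0.32, 0.92, 0], [0.32, 0.92, 0], [0.32, 0.92, 0], [0.32, 0.92, 0], [0.32, 0.92, 0], [0.32, 0.92, 0], [0, 0, 0], [0, 0, 0]], angular=[[0, 0, 0], [0, 0, 0], [0, 0, 0], [0, 0, 0], [0, 0, 0], [0, 0, 0], [0, 0, 0], [0, 0, 0], [0, 0, 0], [0, 0, 0], [0, 0, 0], [0, 0, 0], [0, 0, 0], [0, 0, 0]])

```text
t: 24.32
position: [0.4192, -0.1855, 0.2869]
orientation: [0.0, 0.001, 1.0, -0.0]
contact_force: [0.6, 0.2, -0.4]
finger_gap: 0.796
grasp_force: 0.0
```

```bash
python3 - <<'E'
from h import *
im,p=look("w9",dict(slim=((.416,-.186),.03,.017),boss=((.417,-.185),.05,.011)))
t=r.read_camera("top");s=r.read_camera("scene")
cv2.imwrite("pics/top9.png",t[:,:,::-1]);cv2.imwrite("pics/scene9.png",s[:,:,::-1])
c=lambda a,x,y,w:cv2.convertScaleAbs(cv2.resize(a[y-w:y+w,x-w:x+w],(260,260),interpolation=cv2.INTER_CUBIC),alpha=1.5)
cv2.imwrite("pics/c9.png",np.hstack([c(t,503,234,45),c(s,213,308,45),c(im,318,200,120)])[:,:,::-1])
E
```

```text
24.38 [ 0.4192 -0.1857  0.2868] [ 4.e-04  9.e-04  1.e+00 -5.e-04] 0.800745259180367
slim [ 0.4166 -0.1866] 0.0168 154 [317. 205.]
boss [ 0.4162 -0.1865] 0.0108 57 [317. 213.]
```

View pics/c9.png

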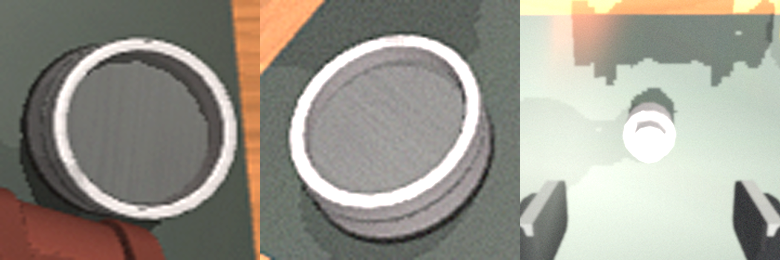

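The fixed views show the large bowl apparently empty, with no ring at top crop (145,130) or scene crop (385,120). I compare with the starting picture and search the whole scene for the ring.

```bash
python3 - <<'E'
from h import *
a=[cv2.imread(f"pics/{n}.png") for n in("scene0","scene9","top0","top9")]
c=lambda a,x,y,w:cv2.convertScaleAbs(cv2.resize(a[y-w:y+w,x-w:x+w],(200,200),interpolation=cv2.INTER_CUBIC),alpha=1.5)
row=np.hstack([c(a[0],213,308,42),c(a[1],213,308,42),c(a[2],503,234,42),c(a[3],503,234,42)])
up=np.hstack([cv2.resize(a[1],(480,300)),np.zeros((300,320,3),np.uint8)])
up[:, 480:]=cv2.resize(a[3][100:340,220:560][:, :],(320,300))
cv2.imwrite("pics/c10.png",np.vstack([up,row]))
for i,j,uv,n in((0,1,(213,308),"scene"),(2,3,(503,234),"top")):
    x,y=uv;d=cv2.absdiff(a[i],a[j])[y-25:y+25,x-25:x+25];print(n,d.mean().round(1),d.max())
E
```

```text
scene 6.1 22
top 3.7 19
```

View pics/c10.png

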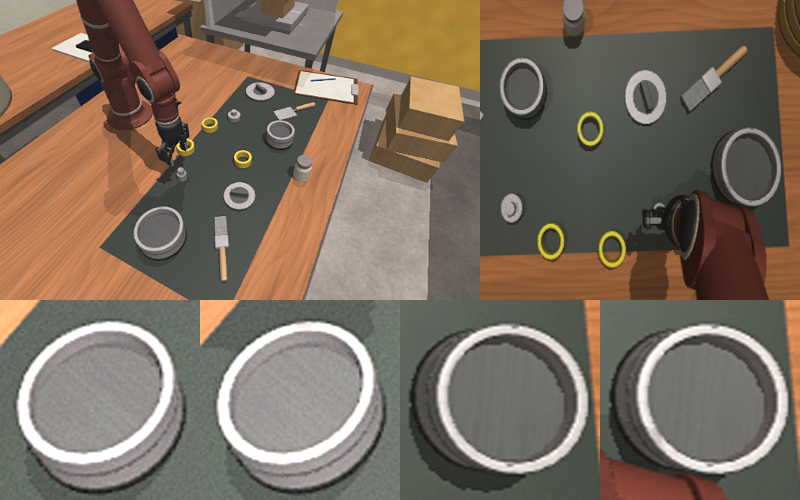

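The ring is nowhere else on the bench. The bowl's drawn floor lies only about 25 mm below the rim and looks the same as at the start, so it hides the ring: it also vanished from w5 while still gripped. The force and height readings (TCP 0.1937, as predicted) put the ring on the real floor at (0.4956,-0.4058). I carry on with the slim puck.

Emit:
step_arm(grip=[0.6, 0.6, 0.6, 0.6, 0.6, 0.6, 0.6, 0, 0, 0, 0, 0, 0], offset=[[0.08, -0.05, 0], [0, 0, 1], [0, 0, 1], [0, 0, 1], [0, 0, 0.75], [0, 0, 0.3], [0, 0, 0], [0, 0, 0], [0, 0, 0], [0, 0, 0], [0, 0, 0], [0, 0, 0], [0, 0, 0]], angular=[[0, 0, 0], [0, 0, 0], [0, 0, 0], [0, 0, 0], [0, 0, 0], [0, 0, 0], [0, 0, 0], [0, 0, 0], [0, 0, 0], [0, 0, 0], [0, 0, 0], [0, 0, 0], [0, 0, 0]])

```text
t: 26.1
position: [0.4175, -0.1862, 0.2066]
orientation: [0.001, 0.0, 1.0, -0.0]
contact_force: [-0.6, -0.3, 5.4]
finger_gap: 0.221
grasp_force: 78.1
```

Emit:
step_arm(grip=[0, 0, 0, 0, 0, 0, 0, 0, 0, 0, 0, 0, 0, 0, 0, 0, 0, 0], offset=[[0, 0, -0.5], [0, 0, -1], [0, 0, -1], [0, 0, -1], [-0.325, -0.915, -1], [-0.325, -0.915, -0.5], [-0.325, -0.915, 0], [-0.325, -0.915, 0], [-0.325, -0.915, 0], [-0.325, -0.915, 0], [-0.325, -0.915, 0], [-0.325, -0.915, 0], [-0.325, -0.915, 0], [-0.325, -0.915, 0], [-0.325, -0.915, 0], [-0.325, -0.915, 0], [0, 0, 0], [0, 0, 0]], angular=[[0, 0, 0], [0, 0, 0], [0, 0, 0], [0, 0, 0], [0, 0, 0], [0, 0, 0], [0, 0, 0], [0, 0, 0], [0, 0, 0], [0, 0, 0], [0, 0, 0], [0, 0, 0], [0, 0, 0], [0, 0, 0], [0, 0, 0], [0, 0, 0], [0, 0, 0], [0, 0, 0]])

```text
t: 28.35
position: [0.4948, -0.4045, 0.3053]
orientation: [-0.001, 0.0, 1.0, 0.001]
contact_force: [0.2, 1.3, -3.2]
finger_gap: 0.222
grasp_force: 78.6
```

```bash
python3 - <<'E'
from h import *
im,p=look("w11",dict(shoulder=((.496,-.4058),.30-.2066+.03+.007,.017)))
print(r.get_obs()['contact_force'],r.get_obs()['wrist_torque'])
E
```

```text
28.4 [ 0.4949 -0.4043  0.3054] [-6.e-04 -2.e-04  1.e+00  1.e-03] 0.22069922284305535
shoulder [ 0.4951 -0.4054] 0.019 76 [316. 260.]
[-0.39529923  0.24114487 -3.94046411] [ 0.00166917 -0.02147212  0.01459132]
```

Emit:
step_arm(grip=[0, 0, 0, 0, 0, 0, 0, 0, 0, 0, 0], offset=[[-0.03, -0.06, 0], [0, 0, 0.8], [0, 0, 1], [0, 0, 0.7], [0, 0, 0.25], [0, 0, 0.15], [0, 0, 0.15], [0, 0, 0.15], [0, 0, 0.15], [0, 0, 0.15], [0, 0, 0]], angular=[[0, 0, 0], [0, 0, 0], [0, 0, 0], [0, 0, 0], [0, 0, 0], [0, 0, 0], [0, 0, 0], [0, 0, 0], [0, 0, 0], [0, 0, 0], [0, 0, 0]])

```text
t: 29.78
position: [0.4956, -0.4068, 0.2354]
orientation: [-0.0, 0.0, 1.0, 0.0]
contact_force: [0.5, 0.4, -3.8]
finger_gap: 0.221
grasp_force: 78.6
```

Emit:
step_arm(grip=[0, 0, 0, 0, 0, 0], offset=[[0, 0.04, 0.25], [0, 0, 0.25], [0, 0, 0.2], [0, 0, 0.1], [0, 0, 0.1], [0, 0, 0]], angular=[[0, 0, 0], [0, 0, 0], [0, 0, 0], [0, 0, 0], [0, 0, 0], [0, 0, 0]])

```text
t: 30.52
position: [0.4958, -0.4061, 0.2176]
orientation: [-0.0, 0.0, 1.0, 0.0]
contact_force: [-0.3, -0.2, -2.3]
finger_gap: 0.222
grasp_force: 78.6
```

Emit:
step_arm(grip=[0, 0, 0, 0], offset=[[0, 0, 0.05], [0, 0, 0.05], [0, 0, 0.04], [0, 0, 0]], angular=[[0, 0, 0], [0, 0, 0], [0, 0, 0], [0, 0, 0]])

```text
t: 31.02
position: [0.4957, -0.4061, 0.2149]
orientation: [-0.0, 0.0, 1.0, -0.0]
contact_force: [-0.5, -0.4, -3.0]
finger_gap: 0.225
grasp_force: 78.6
```

Free all the way down; the floor is expected at 0.2146.

Emit:
step_arm(grip=[0, 0, 0], offset=[[0, 0, 0.04], [0, 0, 0.03], [0, 0, 0]], angular=[[0, 0, 0], [0, 0, 0], [0, 0, 0]])

```text
t: 31.4
position: [0.4958, -0.4061, 0.2147]
orientation: [0.0, 0.0, 1.0, -0.0]
contact_force: [-2.1, 1.8, 5.3]
finger_gap: 0.222
grasp_force: 79.1
```

Emit:
step_arm(grip=[0.28, 0.33, 0.4, 0.4, 0.4, 0.4, 0.4, 0.4, 0.4, 0.4, 0.4], offset=[[0, 0, 0], [0, 0, 0], [0, 0, 0], [0, 0, 0], [0, 0, -0.3], [0, 0, -0.7], [0, 0, -1], [0, 0, -1], [0, 0, -1], [0, 0, -1], [0, 0, 0]], angular=[[0, 0, 0], [0, 0, 0], [0, 0, 0], [0, 0, 0], [0, 0, 0], [0, 0, 0], [0, 0, 0], [0, 0, 0], [0, 0, 0], [0, 0, 0], [0, 0, 0]])

```text
t: 32.78
position: [0.4963, -0.4064, 0.3164]
orientation: [0.002, 0.0, 1.0, -0.002]
contact_force: [0.0, -0.0, 0.2]
finger_gap: 0.404
grasp_force: 0.0
```

```bash
python3 - <<'E'
from h import *
im,p=look("w12",dict(boss=((.496,-.406),.058,.011),shoulder=((.496,-.406),.038,.017),ring=((.496,-.406),.038,.034)))
w=cv2.imread("pics/w2.png")[:,:,::-1];
w1=cv2.imread("pics/w1.png")[:,:,::-1];p1=np.load("w1.npy",allow_pickle=True).item()
for k,z,R in(("sh",.024,.028),("boss",.044,.012)):
    try:print(k,rim(w1,p1,z,R,(.436,.19),12))
    except Exception as e:print(e)
E
```

```text
32.83 [ 0.4959 -0.4061  0.3148] [ 9.e-04  4.e-04  1.e+00 -8.e-04] 0.39905648397920473
boss [ 0.4941 -0.4062] 0.0108 58 [320. 204.]
shoulder axis 1 is out of bounds for array of dimension 1
ring [ 0.486 -0.392] 0.0315 29 [338. 187.]
sh (array([0.43213827, 0.19192494]), np.float64(0.027550657139808584), 130)
axis 1 is out of bounds for array of dimension 1
```

The boss shows at (320,204) with the right radius for a top at 58 mm, so the slim puck stands on the floor. On to the broad puck.

Emit:
step_arm(grip=[0.6, 0.6, 0.6, 0.6, 0.6, 0.6, 0.6, 0.6, 0.6, 0.6, 0.6, 0.6, 0.6, 0.6, 0.6, 0.6, 0.6, 0.6, 0.6, 0.6], offset=[[0.104, 1, 0], [0.104, 1, 0], [0.104, 1, 0], [0.104, 1, 0], [0.104, 1, 0], [0.104, 1, 0], [0.104, 1, 0], [0.104, 1, 0], [0.104, 1, 0], [0.104, 1, 0], [0.104, 1, 0], [0.104, 1, 0], [0.104, 1, 0], [0.104, 1, 0], [0.104, 1, 0], [0.104, 1, 0], [0.104, 1, 0], [0.104, 1, 0], [0.104, 1, 0], [0.104, 1, 0]], angular=[[0, 0, 0], [0, 0, 0], [0, 0, 0], [0, 0, 0], [0, 0, 0], [0, 0, 0], [0, 0, 0], [0, 0, 0], [0, 0, 0], [0, 0, 0], [0, 0, 0], [0, 0, 0], [0, 0, 0], [0, 0, 0], [0, 0, 0], [0, 0, 0], [0, 0, 0], [0, 0, 0], [0, 0, 0], [0, 0, 0]])

```text
t: 35.33
position: [0.4541, -0.0048, 0.3136]
orientation: [0.0, 0.0, 1.0, -0.0]
contact_force: [0.2, -0.3, -0.2]
finger_gap: 0.598
grasp_force: 0.0
```

Emit:
step_arm(grip=[0.6, 0.6, 0.6, 0.6, 0.6, 0.6, 0.6, 0.6, 0.6, 0.6, 0.6, 0.6], offset=[[0.104, 1, 0], [0.104, 1, 0], [0.104, 1, 0], [0.104, 1, 0], [0.104, 1, 0], [0.104, 1, 0], [0.104, 1, 0], [0.104, 1, 0], [0.104, 1, 0], [0.104, 0.9, 0], [0, 0, 0], [0, 0, 0]], angular=[[0, 0, 0], [0, 0, 0], [0, 0, 0], [0, 0, 0], [0, 0, 0], [0, 0, 0], [0, 0, 0], [0, 0, 0], [0, 0, 0], [0, 0, 0], [0, 0, 0], [0, 0, 0]])

```text
t: 36.83
position: [0.4337, 0.1914, 0.3135]
orientation: [-0.0, 0.001, 1.0, -0.0]
contact_force: [-0.3, -0.7, -1.0]
finger_gap: 0.597
grasp_force: 0.0
```

```bash
python3 - <<'E'
from h import *
look("w13",dict(sh=((.4335,.1918),.024,.028),boss=((.4335,.1918),.044,.012)))
t=r.read_camera("top");pt=r.camera_params("top")
for n in("lbowl",):print(rim(t,pt,.058,.011,(.4957,-.406),12))
E
```

```text
36.88 [0.4338 0.1911 0.3135] [-1.0e-04  1.1e-03  1.0e+00 -5.0e-04] 0.5915520038019897
sh [0.432  0.1928] 0.0276 180 [320. 196.]
boss [0.4314 0.1928] 0.0111 52 [320. 201.]Traceback (most recent call last):
  File "<stdin>", line 4, in <module>
  File "h.py", line 28, in rim
    c,Rf=circ(P);e=abs(np.linalg.norm(P-c,axis=1)-Rf);P=P[e<max(.0015,2*np.median(e))]
         ~~~~^^^
  File "h.py", line 12, in circ
    A=np.c_[2*P,np.ones(len(P))];s=np.linalg.lstsq(A,(P**2).sum(1),rcond=None)[0]
                                                     ~~~~~~~~~~^^^
    return umr_sum(a, axis, dtype, out, keepdims, initial, where)
numpy.exceptions.AxisError: axis 1 is out of bounds for array of dimension 1
```

Emit:
step_arm(grip=[0.6, 0.6, 0.6, 0.6, 0.6, 0.6, 0.6, 0.6, 0.6, 0, 0, 0, 0, 0, 0], offset=[[0, 0.06, 0.5], [0, 0, 1], [0, 0, 1], [0, 0, 1], [0, 0, 1], [0, 0, 0.7], [0, 0, 0.3], [0, 0, 0.13], [0, 0, 0], [0, 0, 0], [0, 0, 0], [0, 0, 0], [0, 0, 0], [0, 0, 0], [0, 0, 0]], angular=[[0, 0, 0], [0, 0, 0], [0, 0, 0], [0, 0, 0], [0, 0, 0], [0, 0, 0], [0, 0, 0], [0, 0, 0], [0, 0, 0], [0, 0, 0], [0, 0, 0], [0, 0, 0], [0, 0, 0], [0, 0, 0], [0, 0, 0]])

```text
t: 38.8
position: [0.4339, 0.1931, 0.2018]
orientation: [0.0, 0.0, 1.0, 0.0]
contact_force: [-1.0, -0.7, 5.8]
finger_gap: 0.248
grasp_force: 78.1
```

Emit:
step_arm(grip=[0, 0, 0, 0, 0, 0, 0, 0, 0, 0, 0, 0, 0, 0, 0, 0, 0, 0], offset=[[0, 0, -0.5], [0, 0, -1], [0, 0, -1], [0, 0, -1], [-0.97, -0.146, -1], [-0.97, -0.146, -0.5], [-0.97, -0.146, 0], [-0.97, -0.146, 0], [-0.97, -0.146, 0], [-0.97, -0.146, 0], [-0.97, -0.146, 0], [-0.97, -0.146, 0], [-0.97, -0.146, 0], [-0.97, -0.146, 0], [-0.97, -0.146, 0], [-0.97, -0.146, 0], [0, 0, 0], [0, 0, 0]], angular=[[0, 0, 0], [0, 0, 0], [0, 0, 0], [0, 0, 0], [0, 0, 0], [0, 0, 0], [0, 0, 0], [0, 0, 0], [0, 0, 0], [0, 0, 0], [0, 0, 0], [0, 0, 0], [0, 0, 0], [0, 0, 0], [0, 0, 0], [0, 0, 0], [0, 0, 0], [0, 0, 0]])

```text
t: 41.05
position: [0.6653, 0.1581, 0.2998]
orientation: [-0.002, 0.0, 1.0, -0.0]
contact_force: [0.1, 0.6, -5.0]
finger_gap: 0.242
grasp_force: 78.7
```

```bash
python3 - <<'E'
from h import *
look("w14",dict(sb=((.667,.158),.062,.056)))
print(r.get_obs()['contact_force'],r.get_obs()['wrist_torque'])
E
```

```text
41.1 [0.6653 0.1584 0.3001] [-1.7e-03 -0.0e+00  1.0e+00 -1.0e-04] 0.2415978556392834
sb [0.6648 0.1578] 0.0553 134 [318. 218.]
[-0.06773033  0.84731574 -6.02375427] [0.01228899 0.01687532 0.01566661]
```

Emit:
step_arm(grip=[0, 0, 0, 0, 0, 0, 0, 0, 0, 0], offset=[[-0.05, 0, 0.5], [0, 0, 1], [0, 0, 1], [0, 0, 0.8], [0, 0, 0.5], [0, 0, 0.3], [0, 0, 0.15], [0, 0, 0.08], [0, 0, 0], [0, 0, 0]], angular=[[0, 0, 0], [0, 0, 0], [0, 0, 0], [0, 0, 0], [0, 0, 0], [0, 0, 0], [0, 0, 0], [0, 0, 0], [0, 0, 0], [0, 0, 0]])

```text
t: 42.35
position: [0.6677, 0.158, 0.2147]
orientation: [0.0, 0.0, 1.0, 0.0]
contact_force: [-0.0, 1.6, -5.2]
finger_gap: 0.246
grasp_force: 78.7
```

Emit:
step_arm(grip=[0, 0, 0, 0], offset=[[0, 0, 0.05], [0, 0, 0.05], [0, 0, 0.05], [0, 0, 0]], angular=[[0, 0, 0], [0, 0, 0], [0, 0, 0], [0, 0, 0]])

```text
t: 42.85
position: [0.6675, 0.158, 0.2111]
orientation: [-0.0, 0.0, 1.0, -0.0]
contact_force: [0.1, 0.6, -6.1]
finger_gap: 0.243
grasp_force: 78.7
```

Emit:
step_arm(grip=[0, 0, 0], offset=[[0, 0, 0.04], [0, 0, 0.04], [0, 0, 0]], angular=[[0, 0, 0], [0, 0, 0], [0, 0, 0]])

```text
t: 43.22
position: [0.6676, 0.158, 0.2099]
orientation: [-0.0, 0.0, 1.0, -0.0]
contact_force: [-1.1, 1.1, -3.0]
finger_gap: 0.247
grasp_force: 79.2
```

Emit:
step_arm(grip=[0, 0.3, 0.36, 0.42, 0.42, 0.42, 0.42, 0.42, 0.42, 0.42, 0.42], offset=[[0, 0, 0.03], [0, 0, 0], [0, 0, 0], [0, 0, 0], [0, 0, 0], [0, 0, -0.3], [0, 0, -0.7], [0, 0, -1], [0, 0, -1], [0, 0, -1], [0, 0, -1]], angular=[[0, 0, 0], [0, 0, 0], [0, 0, 0], [0, 0, 0], [0, 0, 0], [0, 0, 0], [0, 0, 0], [0, 0, 0], [0, 0, 0], [0, 0, 0], [0, 0, 0]])

```text
t: 44.6
position: [0.6676, 0.158, 0.3115]
orientation: [0.001, 0.0, 1.0, 0.0]
contact_force: [-0.6, -0.6, 0.0]
finger_gap: 0.421
grasp_force: 0.0
```

```bash
python3 - <<'E'
from h import *
look("w15",dict(boss=((.667,.158),.052,.012),sh=((.667,.158),.032,.028)))
E
```

```text
44.65 [0.6685 0.1582 0.3147] [3.7e-03 4.0e-04 1.0e+00 1.0e-03] 0.42092960543333496
boss [0.6658 0.1578] 0.0116 66 [318. 205.]
sh [0.6562 0.1649] 0.0291 39 [327. 186.]
```

Emit:
step_arm(grip=[0.5, 0.5, 0.5, 0.5, 0.5, 0.5, 0.5, 0.5, 0.5, 0.5, 0.5, 0.5, 0.5, 0.5, 0.5], offset=[[0.79, 1, 0], [0.79, 1, 0], [0.79, 1, 0], [0.79, 1, 0], [0.79, 1, 0], [0.79, 1, 0], [0.79, 1, 0], [0.79, 1, 0], [0.79, 1, 0], [0.79, 1, 0], [0.79, 1, 0], [0.79, 1, 0], [0.79, 1, 0], [0, 0, 0], [0, 0, 0]], angular=[[0, 0, 0], [0, 0, 0], [0, 0, 0], [0, 0, 0], [0, 0, 0], [0, 0, 0], [0, 0, 0], [0, 0, 0], [0, 0, 0], [0, 0, 0], [0, 0, 0], [0, 0, 0], [0, 0, 0], [0, 0, 0], [0, 0, 0]])

```text
t: 46.52
position: [0.4624, 0.4175, 0.3088]
orientation: [0.0, 0.0, 1.0, -0.001]
contact_force: [0.7, -1.2, -0.2]
finger_gap: 0.495
grasp_force: 0.0
```

```bash
python3 - <<'E'
from h import *
im,p=look("w16",dict(lid=((.460,.4195),.012,.071)))
t=cv2.imread("pics/top0.png")[:,:,::-1];pt=r.camera_params("top")
# rectify the bar-top plane (z=.036), 0.5 mm/px, mark
def rect(im,p,c,z=.036,h=.045,n=180):
    g=np.linspace(-h,h,n);X,Y=np.meshgrid(g,g)   # rows: y, cols: x
    uv=np.array([proj(p,[c[0]+a,c[1]+b,z]) for a,b in zip(X.ravel(),Y.ravel())],np.float32).reshape(n,n,2)
    return cv2.remap(im,uv[...,0],uv[...,1],cv2.INTER_LINEAR)
A=rect(im,p,(.460,.4195));B=rect(t,pt,(.460,.4195));C=rect(t,pt,(.6445,-.165))
cv2.imwrite("pics/c16.png",np.hstack([cv2.resize(x,(260,260)) for x in(A,B,C)])[:,:,::-1])
E
```

```text
46.58 [0.463  0.417  0.3089] [ 3.0e-04  1.2e-03  1.0e+00 -8.0e-04] 0.502890622940398
lid [0.4583 0.4192] 0.0706 168 [321. 190.]
```

View pics/c16.png

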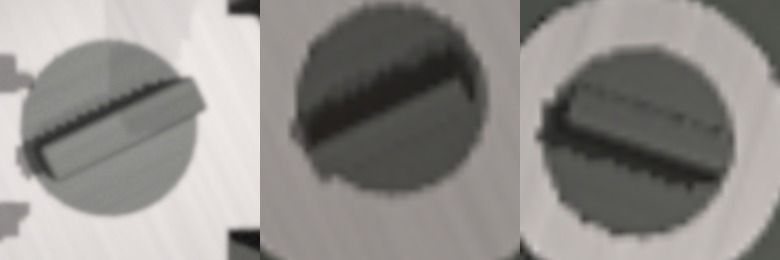

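Rectified at bar-top height, the large lid's bar runs from corner (42,150) to (190,78), a yaw of about -26°. The small lid's bar in the right panel has a yaw of about +19°. The large lid's centre fits (0.460,0.4195). I align and grip.

Emit:
step_arm(grip=[0.5, 0.5, 0.5, 0.5, 0.5, 0.5, 0.5, 0.5, 0.5, 0.5, 0.5, 0.5, 0.5, 0.5, 0, 0, 0, 0, 0, 0], offset=[[0.15, 0.12, 0], [0, 0, 0], [0, 0, 0], [0, 0, 0], [0, 0, 0], [0, 0, 0], [0, 0, 0.8], [0, 0, 1], [0, 0, 1], [0, 0, 1], [0, 0, 1], [0, 0, 0.8], [0, 0, 0.33], [0, 0, 0], [0, 0, 0], [0, 0, 0], [0, 0, 0], [0, 0, 0], [0, 0, 0], [0, 0, 0]], angular=[[0, 0, 0], [0, 0, 0.91], [0, 0, 0.91], [0, 0, 0.91], [0, 0, 0.91], [0, 0, 0.9], [0, 0, 0], [0, 0, 0], [0, 0, 0], [0, 0, 0], [0, 0, 0], [0, 0, 0], [0, 0, 0], [0, 0, 0], [0, 0, 0], [0, 0, 0], [0, 0, 0], [0, 0, 0], [0, 0, 0], [0, 0, 0]], newtons=100)

```text
t: 49.08
position: [0.4594, 0.4202, 0.1916]
orientation: [0.0, 0.225, 0.974, -0.0]
contact_force: [-2.3, -3.3, 5.8]
finger_gap: 0.135
grasp_force: 98.8
```

Emit:
step_arm(grip=[0, 0, 0, 0, 0, 0, 0, 0, 0, 0, 0, 0, 0, 0, 0, 0, 0, 0, 0, 0], offset=[[0, 0, -0.3], [0, 0, -0.7], [0, 0, -1], [0, 0, -1], [0, 0, -1], [0, 0, -1], [0, 0, -1], [-0.044, -0.6, 0], [-0.044, -1, 0], [-0.044, -1, 0], [-0.044, -1, 0], [-0.044, -1, 0], [-0.044, -1, 0], [-0.044, -1, 0], [-0.044, -1, 0], [-0.044, -1, 0], [-0.044, -1, 0], [-0.044, -1, 0], [-0.044, -1, 0], [-0.044, -1, 0]], angular=[[0, 0, 0], [0, 0, 0], [0, 0, -0.91], [0, 0, -0.91], [0, 0, -0.91], [0, 0, -0.91], [0, 0, -0.9], [0, 0, 0], [0, 0, 0], [0, 0, 0], [0, 0, 0], [0, 0, 0], [0, 0, 0], [0, 0, 0], [0, 0, 0], [0, 0, 0], [0, 0, 0], [0, 0, 0], [0, 0, 0], [0, 0, 0]])

```text
t: 51.58
position: [0.4707, 0.1672, 0.3106]
orientation: [0.0, 0.0, 1.0, 0.0]
contact_force: [-0.0, 0.5, -6.9]
finger_gap: 0.138
grasp_force: 97.9
```

Emit:
step_arm(grip=[0, 0, 0, 0, 0, 0, 0, 0, 0, 0, 0, 0, 0, 0, 0, 0, 0, 0, 0, 0], offset=[[-0.044, -1, 0], [-0.044, -1, 0], [-0.044, -1, 0], [-0.044, -1, 0], [-0.044, -1, 0], [-0.044, -1, 0], [-0.044, -1, 0], [-0.044, -1, 0], [-0.044, -1, 0], [-0.044, -1, 0], [-0.044, -1, 0], [-0.044, -1, 0], [-0.044, -1, 0], [-0.044, -1, 0], [-0.044, -1, 0], [-0.044, -1, 0], [-0.044, -1, 0], [-0.044, -1, 0], [-0.044, -1, 0], [-0.044, -1, 0]], angular=[[0, 0, 0], [0, 0, 0], [0, 0, 0], [0, 0, 0], [0, 0, 0], [0, 0, 0], [0, 0, 0], [0, 0, 0], [0, 0, 0], [0, 0, 0], [0, 0, 0], [0, 0, 0], [0, 0, 0], [0, 0, 0], [0, 0, 0], [0, 0, 0], [0, 0, 0], [0, 0, 0], [0, 0, 0], [0, 0, 0]])

```text
t: 54.08
position: [0.4878, -0.2328, 0.3105]
orientation: [-0.0, 0.0, 1.0, 0.0]
contact_force: [1.0, 0.5, -6.4]
finger_gap: 0.138
grasp_force: 97.9
```

Emit:
step_arm(grip=[0, 0, 0, 0, 0, 0, 0, 0, 0, 0, 0, 0], offset=[[-0.044, -1, 0], [-0.044, -1, 0], [-0.044, -1, 0], [-0.044, -1, 0], [-0.044, -1, 0], [-0.044, -1, 0], [-0.044, -1, 0], [-0.044, -1, 0], [-0.02, -0.5, 0], [0, 0, 0], [0, 0, 0], [0, 0, 0]], angular=[[0, 0, 0], [0, 0, 0], [0, 0, 0], [0, 0, 0], [0, 0, 0], [0, 0, 0], [0, 0, 0], [0, 0, 0], [0, 0, 0], [0, 0, 0], [0, 0, 0], [0, 0, 0]])

```text
t: 55.58
position: [0.4957, -0.4003, 0.3105]
orientation: [-0.0, -0.001, 1.0, 0.001]
contact_force: [0.1, 1.0, -7.2]
finger_gap: 0.134
grasp_force: 98.0
```

```bash
python3 - <<'E'
from h import *
o=r.get_obs();z=o['position'][2]-.1916
im,p=look("w17",dict(lid=((.496,-.4055),z+.012,.071)))
print(r.get_obs()['contact_force'],r.get_obs()['wrist_torque'],z)
E
```

```text
55.62 [ 0.4956 -0.4005  0.3106] [ 0.e+00 -4.e-04  1.e+00  4.e-04] 0.13372824657068053
lid [ 0.4945 -0.4003] 0.0704 94 [318. 252.]
[-0.15371759 -0.71774437 -8.08271106] [ 0.00436466 -0.03887187  0.05634426] 0.11893989729831078
```

Emit:
step_arm(grip=[0, 0, 0, 0, 0, 0, 0, 0, 0, 0, 0], offset=[[0, -0.26, 0], [0, 0, 0.5], [0, 0, 0.8], [0, 0, 0.6], [0, 0, 0.4], [0, 0, 0.1], [0, 0, 0.1], [0, 0, 0.1], [0, 0, 0.05], [0, 0, 0], [0, 0, 0]], angular=[[0, 0, 0], [0, 0, 0], [0, 0, 0], [0, 0, 0], [0, 0, 0], [0, 0, 0], [0, 0, 0], [0, 0, 0], [0, 0, 0], [0, 0, 0], [0, 0, 0]])

```text
t: 57.0
position: [0.4952, -0.4067, 0.2577]
orientation: [0.0, 0.0, 1.0, -0.0]
contact_force: [0.2, 0.5, -7.5]
finger_gap: 0.138
grasp_force: 98.2
```

Emit:
step_arm(grip=[0, 0, 0, 0, 0], offset=[[0, 0.03, 0.08], [0, 0, 0.06], [0, 0, 0.04], [0, 0, 0], [0, 0, 0]], angular=[[0, 0, 0], [0, 0, 0], [0, 0, 0], [0, 0, 0], [0, 0, 0]])

```text
t: 57.62
position: [0.4952, -0.4061, 0.2539]
orientation: [0.0, 0.0, 1.0, -0.0]
contact_force: [-0.0, 0.5, -7.8]
finger_gap: 0.136
grasp_force: 98.1
```

```bash
python3 -c "
from rig import r
o=r.get_obs();print(o['position'],o['contact_force'],o['wrist_torque'])"
```

```text
[ 0.49523475 -0.40613282  0.25392401] [-0.02698255  0.48479527 -7.82824039] [ 0.02641498 -0.06388616 -0.01433481]
```

Emit:
step_arm(grip=[0, 0, 0, 0], offset=[[0, 0, 0.04], [0, 0, 0.04], [0, 0, 0], [0, 0, 0]], angular=[[0, 0, 0], [0, 0, 0], [0, 0, 0], [0, 0, 0]])

```text
t: 58.12
position: [0.4952, -0.4061, 0.2536]
orientation: [0.0, 0.0, 1.0, -0.0]
contact_force: [-3.4, 2.9, 5.5]
finger_gap: 0.137
grasp_force: 99.8
```

The lid is seated at the predicted 0.2536. I release and rise.

Emit:
step_arm(grip=[0.2, 0.28, 0.36, 0.42, 0.42, 0.42, 0.42, 0.42, 0.42, 0.42, 0.42], offset=[[0, 0, 0], [0, 0, 0], [0, 0, 0], [0, 0, 0], [0, 0, -0.2], [0, 0, -0.6], [0, 0, -1], [0, 0, -1], [0, 0, -1], [0, 0, -0.5], [0, 0, 0]], angular=[[0, 0, 0], [0, 0, 0], [0, 0, 0], [0, 0, 0], [0, 0, 0], [0, 0, 0], [0, 0, 0], [0, 0, 0], [0, 0, 0], [0, 0, 0], [0, 0, 0]])

```text
t: 59.5
position: [0.4954, -0.4062, 0.3394]
orientation: [0.001, 0.0, 1.0, -0.001]
contact_force: [-0.2, 0.7, 0.5]
finger_gap: 0.417
grasp_force: 0.0
```

```bash
python3 - <<'E'
from h import *
look("w18",dict(lid=((.495,-.406),.074,.071)))
E
```

```text
59.55 [ 0.4951 -0.406   0.3384] [-0.e+00  4.e-04  1.e+00 -0.e+00] 0.41857864149751844
lid [ 0.4941 -0.4062] 0.0705 153 [318. 204.]
```

Emit:
step_arm(grip=[0.5, 0.5, 0.5, 0.5, 0.5, 0.5, 0.5, 0.5, 0.5, 0.5, 0.5, 0.5, 0.5, 0.5, 0.5], offset=[[-0.62, 1, 0], [-0.62, 1, 0], [-0.62, 1, 0], [-0.62, 1, 0.2], [-0.62, 1, 0.2], [-0.62, 1, 0.2], [-0.62, 1, 0.2], [-0.62, 1, 0.2], [-0.62, 1, 0.2], [-0.62, 1, 0.2], [-0.62, 1, 0.1], [-0.62, 1, 0], [0, 0, 0], [0, 0, 0], [0, 0, 0]], angular=[[0, 0, 0], [0, 0, 0], [0, 0, 0], [0, 0, 0], [0, 0, 0], [0, 0, 0], [0, 0, 0], [0, 0, 0], [0, 0, 0], [0, 0, 0], [0, 0, 0], [0, 0, 0], [0, 0, 0], [0, 0, 0], [0, 0, 0]])

```text
t: 61.42
position: [0.6436, -0.168, 0.3084]
orientation: [-0.0, 0.002, 1.0, -0.001]
contact_force: [-0.9, -0.4, -0.3]
finger_gap: 0.502
grasp_force: 0.0
```

```bash
python3 - <<'E'
from h import *
im,p=look("w19",dict(lid=((.6445,-.165),.012,.055)))
g=np.linspace(-.045,.045,180);X,Y=np.meshgrid(g,g)
uv=np.array([proj(p,[.6445+a,-.165+b,.036]) for a,b in zip(X.ravel(),Y.ravel())],np.float32).reshape(180,180,2)
A=cv2.cvtColor(cv2.remap(im,uv[...,0],uv[...,1],cv2.INTER_LINEAR),cv2.COLOR_RGB2GRAY)
E=cv2.Canny(A,30,90)
L=cv2.HoughLinesP(E,1,np.pi/360,25,minLineLength=45,maxLineGap=8)
for l in (L[:,0] if L is not None else []):print(l,np.degrees(np.arctan2(l[3]-l[1],l[2]-l[0])).round(1))
E
```

```text
61.48 [ 0.6437 -0.1678  0.3084] [-2.0e-04  1.6e-03  1.0e+00 -6.0e-04] 0.4970124469830099
lid [ 0.6426 -0.1653] 0.0548 180 [322. 194.]
[ 13  53 125  90] 18.3
[ 36  57 136  90] 18.3
[ 28  83 126 114] 17.6
[ 31  95  83 112] 18.1
[  7  86 109 119] 17.9
[37 57 96 76] 17.9
```

Emit:
step_arm(grip=[0.5, 0.5, 0.5, 0.5, 0.5, 0.5, 0.5, 0.5, 0.5, 0.5, 0.5, 0.5, 0.5, 0, 0, 0, 0, 0, 0], offset=[[0, 0.13, 0], [0, 0, 0], [0, 0, 0], [0, 0, 0], [0, 0, 0], [0, 0, 0.8], [0, 0, 1], [0, 0, 1], [0, 0, 1], [0, 0, 1], [0, 0, 0.8], [0, 0, 0.3], [0, 0, 0], [0, 0, 0], [0, 0, 0], [0, 0, 0], [0, 0, 0], [0, 0, 0], [0, 0, 0]], angular=[[0, 0, 0], [0, 0, -0.8], [0, 0, -0.8], [0, 0, -0.8], [0, 0, -0.78], [0, 0, 0], [0, 0, 0], [0, 0, 0], [0, 0, 0], [0, 0, 0], [0, 0, 0], [0, 0, 0], [0, 0, 0], [0, 0, 0], [0, 0, 0], [0, 0, 0], [0, 0, 0], [0, 0, 0], [0, 0, 0]])

```text
t: 63.85
position: [0.6447, -0.1638, 0.1916]
orientation: [0.001, -0.158, 0.987, -0.001]
contact_force: [-1.7, -0.2, 5.9]
finger_gap: 0.132
grasp_force: 99.1
```

Emit:
step_arm(grip=[0, 0, 0, 0, 0, 0, 0, 0, 0, 0, 0, 0, 0, 0, 0, 0, 0, 0, 0, 0], offset=[[0, 0, -0.3], [0, 0, -0.7], [0, 0, -1], [0, 0, -1], [0, 0, -1], [0, 0, -1], [0, 0, -1], [-0.07, 0.6, 0], [-0.07, 1, 0], [-0.07, 1, 0], [-0.07, 1, 0], [-0.07, 1, 0], [-0.07, 1, 0], [-0.07, 1, 0], [-0.07, 1, 0], [-0.07, 1, 0], [-0.07, 1, 0], [-0.07, 1, 0], [-0.07, 1, 0], [-0.07, 1, 0]], angular=[[0, 0, 0], [0, 0, 0], [0, 0, 0.8], [0, 0, 0.8], [0, 0, 0.8], [0, 0, 0.78], [0, 0, 0], [0, 0, 0], [0, 0, 0], [0, 0, 0], [0, 0, 0], [0, 0, 0], [0, 0, 0], [0, 0, 0], [0, 0, 0], [0, 0, 0], [0, 0, 0], [0, 0, 0], [0, 0, 0], [0, 0, 0]])

```text
t: 66.35
position: [0.6627, 0.0897, 0.3102]
orientation: [-0.0, 0.0, 1.0, -0.0]
contact_force: [0.1, -0.0, -3.6]
finger_gap: 0.138
grasp_force: 98.1
```

Emit:
step_arm(grip=[0, 0, 0, 0, 0, 0, 0], offset=[[-0.07, 1, 0], [-0.07, 1, 0], [-0.07, 1, 0], [-0.05, 0.5, 0], [0, 0, 0], [0, 0, 0], [0, 0, 0]], angular=[[0, 0, 0], [0, 0, 0], [0, 0, 0], [0, 0, 0], [0, 0, 0], [0, 0, 0], [0, 0, 0]])

```text
t: 67.22
position: [0.6681, 0.1569, 0.3103]
orientation: [0.0, 0.001, 1.0, -0.001]
contact_force: [0.2, -0.1, -2.8]
finger_gap: 0.136
grasp_force: 98.1
```

```bash
python3 - <<'E'
from h import *
o=r.get_obs();z=o['position'][2]-.1916
look("w20",dict(lid=(o['position'][:2],z+.012,.055)))
print(r.get_obs()['contact_force'],r.get_obs()['wrist_torque'],z)
E
```

```text
67.28 [0.668  0.1571 0.3103] [ 0.0e+00  1.3e-03  1.0e+00 -4.0e-04] 0.1358009697737728
lid [0.6651 0.1564] 0.0545 83 [318. 249.]
[-1.11665791 -1.0423451  -3.59484417] [ 0.02689148 -0.01283786 -0.01484679] 0.11872305748158296
```

Emit:
step_arm(grip=[0, 0, 0, 0, 0, 0, 0, 0, 0, 0], offset=[[0, 0.06, 0], [0, 0, 0.5], [0, 0, 0.8], [0, 0, 0.7], [0, 0, 0.5], [0, 0, 0.2], [0, 0, 0.1], [0, 0, 0.1], [0, 0, 0], [0, 0, 0]], angular=[[0, 0, 0], [0, 0, 0], [0, 0, 0], [0, 0, 0], [0, 0, 0], [0, 0, 0], [0, 0, 0], [0, 0, 0], [0, 0, 0], [0, 0, 0]])

```text
t: 68.53
position: [0.6679, 0.1596, 0.2527]
orientation: [0.0, 0.0, 1.0, 0.0]
contact_force: [0.0, -0.3, -3.2]
finger_gap: 0.137
grasp_force: 98.1
```

Emit:
step_arm(grip=[0, 0, 0, 0, 0], offset=[[0, 0, 0.08], [0, 0, 0.06], [0, 0, 0.04], [0, 0, 0.02], [0, 0, 0]], angular=[[0, 0, 0], [0, 0, 0], [0, 0, 0], [0, 0, 0], [0, 0, 0]])

```text
t: 69.15
position: [0.6678, 0.1596, 0.2482]
orientation: [-0.0, 0.0, 1.0, -0.0]
contact_force: [-0.1, -1.0, -3.9]
finger_gap: 0.137
grasp_force: 98.1
```

Emit:
step_arm(grip=[0, 0, 0, 0], offset=[[0, 0, 0.04], [0, 0, 0.03], [0, 0, 0.02], [0, 0, 0]], angular=[[0, 0, 0], [0, 0, 0], [0, 0, 0], [0, 0, 0]])

```text
t: 69.65
position: [0.6679, 0.1596, 0.2477]
orientation: [0.0, 0.0, 1.0, 0.0]
contact_force: [-3.2, -0.8, 6.5]
finger_gap: 0.139
grasp_force: 99.1
```

The small lid is seated at the predicted 0.2476. I release, rise and check both lids.

Emit:
step_arm(grip=[0.2, 0.28, 0.36, 0.42, 0.42, 0.42, 0.42, 0.42, 0.42, 0.42, 0.42, 0.42, 0.42, 0.42, 0.42, 0.42, 0.42, 0.42], offset=[[0, 0, 0], [0, 0, 0], [0, 0, 0], [0, 0, 0], [0, 0, -0.2], [0, 0, -0.6], [0, 0, -1], [0, 0, -1], [0, 0, -1], [0, 0, -1], [1, 0, -0.5], [1, 0, 0], [1, 0, 0], [1, 0, 0], [1, 0, 0], [1, 0, 0], [1, 0, 0], [0, 0, 0]], angular=[[0, 0, 0], [0, 0, 0], [0, 0, 0], [0, 0, 0], [0, 0, 0], [0, 0, 0], [0, 0, 0], [0, 0, 0], [0, 0, 0], [0, 0, 0], [0, 0, 0], [0, 0, 0], [0, 0, 0], [0, 0, 0], [0, 0, 0], [0, 0, 0], [0, 0, 0], [0, 0, 0]])

```text
t: 71.9
position: [0.527, 0.16, 0.3536]
orientation: [0.0, -0.0, 1.0, 0.0]
contact_force: [0.7, 0.1, -0.5]
finger_gap: 0.422
grasp_force: 0.0
```

```bash
python3 - <<'E'
from h import *
o=r.get_obs();print(o['t'],o['position'],o['contact_force'])
t=r.read_camera("top");s=r.read_camera("scene");pt,ps=r.camera_params("top"),r.camera_params("scene")
cv2.imwrite("pics/top21.png",t[:,:,::-1]);cv2.imwrite("pics/scene21.png",s[:,:,::-1])
for k,c,z,R in(("llid",(.4955,-.406),.074,.071),("slid",(.667,.159),.068,.055)):
    for im,p in((t,pt),(s,ps)):
        try:print(k,*rim(im,p,z,R,c,12))
        except Exception as e:print(k,e)
E
```

```text
71.9 [0.5270405  0.15999969 0.35362382] [ 0.71781675  0.14228191 -0.52344052]
llid [ 0.49680714 -0.40492638] 0.07089566909146856 124
llid [ 0.49652418 -0.40569743] 0.07099989242896844 131
slid [0.66757684 0.15963601] 0.054563801874546014 157
slid [0.66653737 0.16040891] 0.05464612057566925 111
```

Both cameras place each lid's plate at its seated height, with the right radius and over its bowl. I hand in.

```bash
python3 -c "
from rig import r
print(r.job_done())"
```

```text
the job is handed in; nothing more can be done
None
```

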